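Fit the tube rotor to the bench centrifuge and shut its lid

TASK

Get the small centrifuge ready for a run with tubes: take the rotor with the ring of eight round tube holes, turn it so that the flat in its bore lines up with the flat on the drive shaft, and lower it (do not drop it) until it sits fully home on the shaft. Then shut the clear lid completely. Leave the other rotor, the one for tube strips, where it lies.

Things in the scene. Friction and masses are not known exactly. Their poses are not given: they have to be found in the camera images.
- tube_rotor_collar (a point): Rotor to fit: grey plastic disc 92 mm across, 21 mm thick (rim 23), with a ring of eight 13 mm tube holes round a raised round collar. Grasp the collar: 38 mm across, from 21 to 54 mm above the flat underside, from above at any yaw. Point on the axis, 37 mm above the underside. z up the axis; x points from the axis straight to the flat of the bore. It starts flat on the bench.
- tube_rotor: The same rotor's origin: on its axis, at the underside; same axes. A D-shaped bore runs right through along the axis, open at the top of the collar: 29 mm across, with one flat 8.5 mm from the axis on the +x side. About 0.13 kg.
- strip_rotor_collar (a point): The other rotor, to be left where it lies: grey rectangular block 86 x 92 x 21 mm with two straight rows of eight small holes, and the same collar and bore. Point on its axis, 37 mm above its underside, half-way up the collar.
- centrifuge: Round white bench centrifuge, fixed, 188 mm across. Origin on the bench under the shaft's axis; x points to the back (hinge side). Its open bowl is 124 mm across inside; the rim is 83 mm above the bench. A 62 mm high control pod juts out 124 mm from the axis at the front. With the rotor home, the disc's top lies 79 to 81 mm and the collar's top 112 mm above the bench.
- spindle_shoulder (a point): Point on the axis of the upright drive shaft in the middle of the bowl, at the round shoulder (36 mm across, 58 mm above the bench) on which the rotor's underside rests when home. z up; x points from the axis straight to the flat of the shaft: the rotor fits when its x points the same way, within about 8 degrees. The shaft turns stiffly (0.06 N m).
- shaft_top (a point): Top end of the steel drive shaft, on its axis, 34 mm above the shoulder; same axes as spindle_shoulder. The shaft is D-shaped, 26 mm across with one flat 7 mm from the axis (+x side), so it has 1.5 mm of play all round in the rotor's bore; its top 7 mm taper to 0.7 of that size as a lead-in.
- lid (a joint): Angle of the clear domed lid: 0 is shut, 1.57 upright, 1.70 the stop. It starts standing open behind the bowl. The hinge is stiff (0.22 N m), so the lid stays wherever it is left; pushing it over at the tab takes 1 to 2 N.
- lid_hinge (a point): Middle of the lid's hinge line, 84 mm above the bench, 104 mm behind the shaft's axis. Does not move with the lid: x points to the back of the machine, y along the hinge line, z up.
- lid_tab (a point): Middle of the grey lift tab at the lid's free edge, 203 mm from the hinge line: 46 mm wide along y, 28 mm long, 8 mm thick. Moves with the lid: z points out of the lid's outer face (up when shut, to the back when upright), x towards the hinge. The dome bulges 41 mm on that side, starting 20 mm inside this point. Shut, it lies 88 mm above the bench, over the control pod.
Mind the look-alikes: they are no part of the job. What is shaped like the tube_rotor but pink is not meant.

How it is judged:
On the way:
1. with the lid still open, the tube rotor is home on the shaft: its underside within 3 mm of the shoulder, centred within 3 mm (horizontal distance between tube_rotor and spindle_shoulder below 0.003 m and z of tube_rotor in the frame of spindle_shoulder below 0.003 m and value of joint lid above 0.8 rad), for 0.2 s.
At the end, for the whole second after the job is handed in: The tube rotor stands upright and at rest on the shaft's shoulder (underside within 3 mm of it, axis within 3 mm of the shaft's, which is possible only with the flats in line), and the lid is shut to within 0.05 rad (horizontal distance between tube_rotor and spindle_shoulder below 0.003 m and z of tube_rotor in the frame of spindle_shoulder below 0.003 m and angle between tube_rotor's own z axis and vertical below 0.06 rad and value of joint lid below 0.05 rad and linear speed of tube_rotor below 0.03 m/s); the robot touches nothing.
It fails at once if the strip rotor is moved more than 30 mm (distance of strip_rotor_collar from where it was at the start of the episode above 0.03 m).
It fails at once if the tube rotor is dropped onto the shaft (moves faster than 0.6 m/s within 30 mm of the shaft's axis) (horizontal distance between tube_rotor and spindle_shoulder below 0.03 m and linear speed of tube_rotor above 0.6 m/s).
It also fails if it takes over 69 s, if anything falls off the work surface, if the arm or the gripper's body presses on something with over 40 N, if the wrist force passes 120 N, or if a joint passes its speed limit or range.

ROBOT

A 6-joint arm with a two-finger parallel gripper is mounted at the origin on a cart in front of the work surface, level with it; the furniture and walls round the work are solid. World frame = base frame: x ahead of the robot, y to its left, z up, the work surface at z = 0. Lengths are in m, angles in rad, forces in N, time in s.
With the tool pointing down it reaches from about 0.25 to 0.725 m from the base axis. Payload 4 kg.
Tool frame: the origin (TCP) lies at the very end of the fingers, on their centre line; the grasp point (between the pads) lies 19 mm behind it; y points along the fingers, z is the direction in which the jaws open and shut, and the axes are right-handed (so a half turn about y gives the same grasp; the last joint's range is limited). The gripper opens to 85 mm and grips with 20 to 120 N. Pads are 22 mm wide; open, the fingers measure 114 mm over their backs; the gripper's body (76 mm by 85 mm) begins 54 mm behind the grasp point. The pads swing forward as they close: fully open they stand 13 mm farther back than shut.
Start: joints at [1.251, 0.241, 0.005, 1.335, 0, 1.571], TCP at [0.157, 0.475, 0.231] pointing down, gripper open.
Joint ranges: [-2.72, 2.72], [-1.05, 1.87], [-1.09, 1.28], [-1.99, 2.15], [-1.42, 1.44], [-3.14, 3.14]. Speed limits (rad/s): [2.79, 2.79, 3.14, 3.14, 3.14, 3.14].

INTERFACE

Orientations are given as a unit quaternion [x, y, z, w].
In Python, from workcell import bot gives the robot as it stands. The module is installed in compiled form; this text tells all that it offers.
- The arm moves only by the tool move_arm, never from a script. Its argument "increments" is a list of rows, each an object with "grip": the closure, from 0 (fully open) to 1 (shut); "linear": the shift along the tool's x, y, z scaled (see below), a list of three; "twist": the turn about the tool's y scaled (see below). A call has exactly 5 rows; each row shifts and turns the pose as measured when the row begins, along the tool's axes as they then stand; what a row does not reach is not made up. The controller multiplies each number of a shift by 0.2 m and each number of a turn by 2 rad. A row lasts 1/10 s, in which the tool goes at most 50 mm and 8.59 degrees, less where a joint would pass 70% of its speed; a pose out of reach is approached as far as the arm can. A call with a number of a shift or a turn outside -1 to 1 is refused whole. A call with a gripper value outside its range is refused whole. The fingers move at their own pace and stop on an object; the grip force is fixed at half the most. Time passes only in rows, so rows that do not move let the fingers close, or fill a call up. It gives the time, the measured TCP pose, the force and the opening at its end, in the units of the state.
- bot.get_obs(): the state, without advancing time (a new reading comes with each control period).
- bot.camera(name): name is "scene" or "side" or "wrist"; returns (picture, depth): 420x560x3 uint8, blue, green, red; 420x560 float32, m along the optical axis (not along the pixel's ray), 0 where there is no reading.
- bot.camera_params(name): a dict with "camera_matrix" (3x3 intrinsics, pixels), "rvec" (rotation vector, rad) and "tvec" (3), from world to camera coordinates, as OpenCV has them; the wrist camera has in their place "T_tool_cam" (4x4, takes a point from camera to tool coordinates, whose origin is the TCP and whose axes are the tool frame's). Camera axes: x right, y down, z forward; pixel columns grow to the right and rows downward; lengths in m; the calibration is good to about 2 mm. A picture is of the moment at which its call begins: read the wrist's pose just before it. camera_params takes no time and is no camera call.
- bot.job_done(): hands the job in, once; it reports no verdict.
The state is a dict: "clock": time; "joint_pos": joint angles; "joint_vel": joint speeds; "tau": joint torques, N m; "eef_pos": TCP position; "tool_rot": TCP orientation; "ft_force": force on the tool from outside, world axes, zero at the start; "ft_torque": the same for the moment, N m; "grip_width": finger opening in m.
Only numpy, scipy, OpenCV 4.12 (cv2) and the standard library are available. Lean on these libraries where they do the work, as an engineer would, in place of code of your own. Each camera call takes 0.05 s, during which the arm holds its last target. There are 200 camera calls.

## Working session

There is one attempt and no reset: what is moved stays moved. The work goes in short steps, Python scripts to look and compute and a tool call to move; the robot and the scene stay as the last step left them, time stands still between calls to the robot, and variables do not carry over. Pictures are saved under pics/ and viewed, about 8 in all and at most 12, crops included, and the job is handed in when it is done.

Besides the shell and the picture viewer there is one more tool, called as name(argument=value, ...), one argument or row to a line, values as JSON. move_arm: Moves the arm, as the interface text tells. Its arguments: {"type":"object","properties":{"increments":{"type":"array"}},"required":["increments"]}

```bash
mkdir -p pics; cat > h.py <<'E'
import numpy as np, cv2
from scipy.spatial.transform import Rotation as R
from workcell import bot
def cam(name, tag=None):
    o=bot.get_obs(); im,d=bot.camera(name); p=bot.camera_params(name)
    K=np.array(p["camera_matrix"])
    if name=="wrist":
        T=np.eye(4);T[:3,:3]=R.from_quat(o["tool_rot"]).as_matrix();T[:3,3]=o["eef_pos"]
        T=T@np.array(p["T_tool_cam"])
    else:
        T=np.eye(4);T[:3,:3]=cv2.Rodrigues(np.array(p["rvec"],float))[0];T[:3,3]=np.ravel(p["tvec"]);T=np.linalg.inv(T)
    if tag:
        cv2.imwrite(f"pics/{tag}.png",im); np.savez(f"pics/{tag}.npz",im=im,d=d,K=K,T=T)
    return im,d,K,T
def load(tag):
    z=np.load(f"pics/{tag}.npz"); return z["im"],z["d"],z["K"],z["T"]
def cloud(d,K,T):
    v,u=np.mgrid[:d.shape[0],:d.shape[1]]
    P=np.stack([(u-K[0,2])/K[0,0]*d,(v-K[1,2])/K[1,1]*d,d],-1)
    W=P@T[:3,:3].T+T[:3,3]; W[d<=0]=np.nan; return W
def proj(X,K,T):
    c=(np.atleast_2d(X)-T[:3,3])@T[:3,:3]; q=c@K.T; return q[:,:2]/q[:,2:]
def onplane(u,v,z,K,T):
    r=T[:3,:3]@np.array([(u-K[0,2])/K[0,0],(v-K[1,2])/K[1,1],1]); return T[:3,3]+r*(z-T[2,3])/r[2]
E
python3 - <<'E'
from h import *
o=bot.get_obs(); print(o)
for n in("scene","side"):
    im,d,K,T=cam(n,n+"0"); print(n,T.round(3),K.round(1), (d>0).mean())
E
```

```text
{'clock': 0.0, 'joint_pos': array([1.25101139e+00, 2.41410589e-01, 3.71704720e-03, 1.33520970e+00,
       8.80111742e-06, 1.57078791e+00]), 'joint_vel': array([-9.54359077e-05, -2.08020735e-04, -2.26022032e-04,  7.17535997e-04,
        8.10873695e-04,  2.25689706e-03]), 'tau': array([ 1.75114028e-04, -3.72319257e+01,  2.52406436e+01,  1.66529400e-02,
        5.05608944e-05, -5.88987120e-06]), 'eef_pos': array([0.15697752, 0.47404494, 0.23041142]), 'tool_rot': array([ 0.69882221, -0.11269859,  0.11245525, -0.69735239]), 'ft_force': array([ 0.17571808, -0.07599806,  0.7658698 ]), 'ft_torque': array([0.00281314, 0.02641471, 0.00102665]), 'grip_width': 0.08548877563821825}
scene [[ 0.479 -0.577  0.661 -0.201]
 [-0.878 -0.304  0.37  -0.449]
 [-0.013 -0.758 -0.652  0.802]
 [ 0.     0.     0.     1.   ]] [[418.4   0.  287.6]
 [  0.  418.4 207.2]
 [  0.    0.    1. ]] 0.9960544217687075
side [[-0.988 -0.111  0.11   0.405]
 [-0.156  0.617 -0.772  1.003]
 [ 0.018 -0.779 -0.626  0.941]
 [ 0.     0.     0.     1.   ]] [[535.8   0.  278.5]
 [  0.  535.8 209.8]
 [  0.    0.    1. ]] 0.9957908163265307
```

View pics/scene0.png

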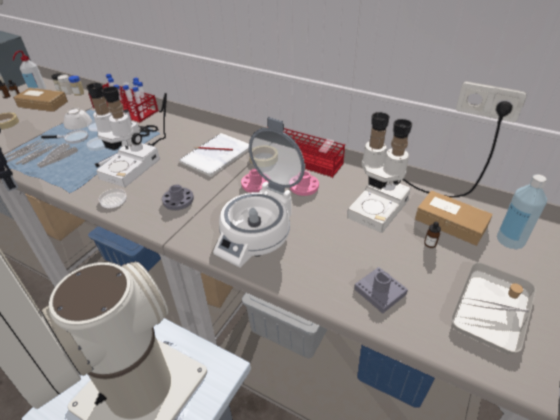

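View pics/side0.png

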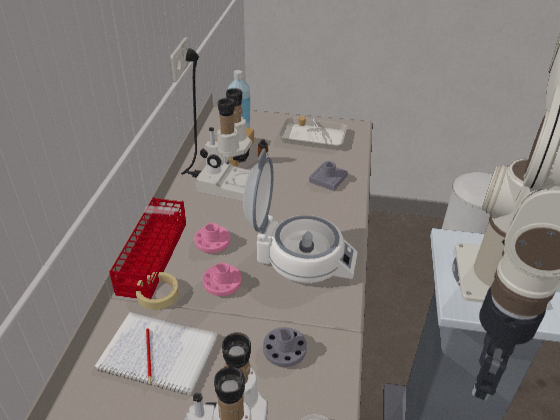

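The scene view shows the grey tube rotor at (178,197), the centrifuge at (255,220) and the strip rotor at (381,288). In the side view the tube rotor is at (285,345) and the shaft at (307,242).

```bash
python3 - <<'E'
from h import *
for n,(ru,rv),(cu,cv_) in(("scene0",(178,197),(255,220)),("side0",(285,345),(307,245))):
    im,d,K,T=load(n); W=cloud(d,K,T)
    c0=onplane(ru,rv,.021,K,T); s0=onplane(cu,cv_,.083,K,T)
    print(n,c0.round(3),s0.round(3))
    m=(np.hypot(W[...,0]-c0[0],W[...,1]-c0[1])<.07)
    for lo,hi in((.017,.03),(.048,.062)):
        q=W[m&(W[...,2]>lo)&(W[...,2]<hi)]
        (x,y),r=cv2.minEnclosingCircle(q[:,:2].astype(np.float32)); print(' rotor',lo,len(q),x.round(4) if 0 else round(x,4),round(y,4),round(r,4),np.median(q[:,2]).round(4))
    m=(np.hypot(W[...,0]-s0[0],W[...,1]-s0[1])<.12)
    q=W[m&(W[...,2]>.078)&(W[...,2]<.086)]
    dd=np.hypot(*(q[:,:2]-s0[:2]).T); q=q[(dd>.05)&(dd<.1)]
    A=np.c_[2*q[:,:2],np.ones(len(q))]; s=np.linalg.lstsq(A,(q[:,:2]**2).sum(1),rcond=None)[0]; print(' rim',s[:2].round(4),len(q))
    q=W[(np.hypot(W[...,0]-s0[0],W[...,1]-s0[1])<.03)&(W[...,2]>.083)&(W[...,2]<.1)]
    if len(q): print(' shaft',q.mean(0).round(4),q.max(0).round(4),len(q))
    im2=[]
    for p in (c0,s0):
        u,v=proj(p,K,T)[0].astype(int); a=im[max(0,v-45):v+45,max(0,u-50):u+50]; im2.append(cv2.resize(a,(400,360),interpolation=cv2.INTER_CUBIC))
    cv2.imwrite(f"pics/c_{n}.png",np.hstack(im2))
a=cv2.imread("pics/c_scene0.png");b=cv2.imread("pics/c_side0.png")
cv2.imwrite("pics/crops.png",cv2.resize(np.vstack([a,b]),(660,594)))
E
```

```text
scene0 [0.481 0.305 0.021] [0.446 0.009 0.083]
 rotor 0.017 283 0.4803 0.308 0.0469 0.02
 rotor 0.048 61 0.4816 0.3074 0.0201 0.0512
 rim [0.4651 0.0261] 654
 shaft [0.4643 0.0255 0.0876] [0.472  0.0351 0.0928] 29
side0 [0.484 0.312 0.021] [0.469 0.066 0.083]
 rotor 0.017 791 0.4856 0.3107 0.0477 0.0201
 rotor 0.048 138 0.4843 0.3103 0.0199 0.0518
 rim [0.4742 0.0395] 737
 shaft [0.4728 0.0402 0.0878] [0.4818 0.0461 0.0931] 29
```

View pics/crops.png

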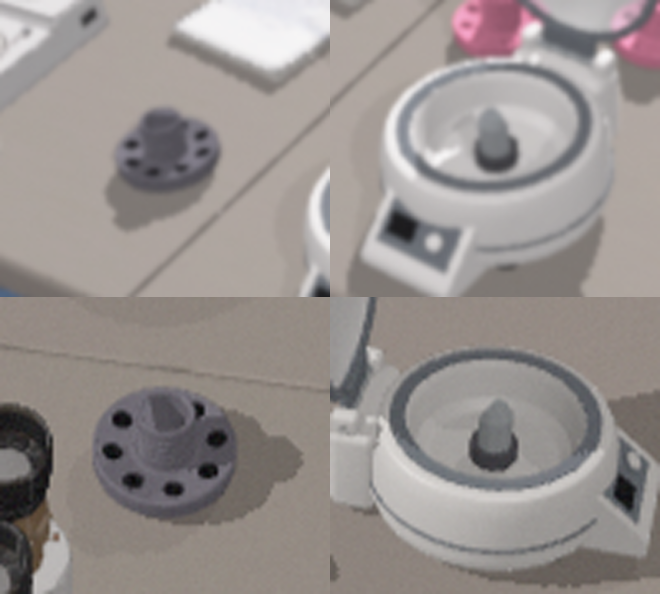

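```bash
cat >> h.py <<'E'
def go(x,y,z):
    "shift in tool units to reach a world point; plus the tool axes"
    o=bot.get_obs(); M=R.from_quat(o["tool_rot"]).as_matrix()
    w=np.array([x,y,z])-o["eef_pos"]
    print("t",round(o["clock"],2),"pos",o["eef_pos"].round(4),"shift units",(M.T@w/.2).round(3),"\naxes\n",M.round(3),"F",o["ft_force"].round(1),"w",o["grip_width"].round(4))
E
python3 - <<'E'
from h import *
p=bot.camera_params("wrist"); print(np.array(p["T_tool_cam"]).round(4),np.array(p["camera_matrix"]).round(1))
go(.483,.309,.20)
E
```

```text
[[-4.000e-04  9.595e-01  2.818e-01 -7.080e-02]
 [-7.000e-04 -2.818e-01  9.595e-01 -1.425e-01]
 [ 1.000e+00  2.000e-04  8.000e-04  4.000e-04]
 [ 0.000e+00  0.000e+00  0.000e+00  1.000e+00]] [[341.7   0.  277.1]
 [  0.  341.7 205.3]
 [  0.    0.    1. ]]Traceback (most recent call last):
  File "<stdin>", line 3, in <module>
  File "h.py", line 29, in go
    print("t",round(o["clock"],2),"pos",o["eef_pos"].round(4),"shift units",(M.T@w/.2).round(3),"\naxes\n",M.round(3),"F",o["ft_force"].round(1),"w",o["grip_width"].round(4))
                                                                                                                                                     ^^^^^^^^^^^^^^^^^^^^^
AttributeError: 'float' object has no attribute 'round'
```

```bash
sed -i 's/o\["grip_width"\].round(4)/round(o["grip_width"],4)/' h.py; python3 -c "
from h import *
go(.483,.309,.20)"
```

```text
t 0.1 pos [0.157  0.4741 0.2305] shift units [ 1.807  0.153 -0.271] 
axes
 [[ 0.949 -0.001  0.314]
 [-0.314 -0.002  0.949]
 [ 0.    -1.    -0.002]] F [-0.  -0.3 -0.4] w 0.0855
```

```bash
python3 -c "
from h import *
im,d,K,T=load('side0'); W=cloud(d,K,T).reshape(-1,3)
im,d,K,T=load('scene0'); W=np.r_[W,cloud(d,K,T).reshape(-1,3)]
q=W[(W[:,2]>.06)&(W[:,0]<.75)&(W[:,0]>.3)&(W[:,1]>.1)&(W[:,1]<.62)]
import collections
g=collections.defaultdict(float)
for p in q: k=(round(p[0]/.05)*.05,round(p[1]/.05)*.05); g[k]=max(g[k],p[2])
for k in sorted(g): print('%.2f %.2f %.2f'%(*k,g[k]),end=' | ')
"
```

```text
0.40 0.10 0.08 | 0.45 0.10 0.09 | 0.45 0.15 0.07 | 0.50 0.10 0.09 | 0.50 0.50 0.30 | 0.50 0.55 0.30 | 0.50 0.60 0.30 | 0.55 0.10 0.08 | 0.55 0.50 0.30 | 0.55 0.55 0.30 | 0.55 0.60 0.30 | 0.60 0.10 0.23 | 0.60 0.50 0.12 | 0.60 0.55 0.20 |
```

move_arm(
  increments=[
    {"grip": 0, "linear": [0.24, 0, -0.03], "twist": 0},
    {"grip": 0, "linear": [0.24, 0, -0.04], "twist": 0},
    {"grip": 0, "linear": [0.24, 0, -0.04], "twist": 0},
    {"grip": 0, "linear": [0.24, 0, -0.04], "twist": 0},
    {"grip": 0, "linear": [0.24, 0, -0.04], "twist": 0},
  ],
)

```text
clock: 0.6
eef_pos: [0.3736, 0.3635, 0.2277]
tool_rot: [0.701, -0.108, 0.105, -0.697]
ft_force: [-0.2, 1.5, -0.0]
grip_width: 0.0855
```

move_arm(
  increments=[
    {"grip": 0, "linear": [0.18, 0.03, 0], "twist": 0},
    {"grip": 0, "linear": [0.18, 0.03, -0.01], "twist": 0},
    {"grip": 0, "linear": [0.14, 0.03, 0], "twist": 0},
    {"grip": 0, "linear": [0.05, 0.03, 0], "twist": 0},
    {"grip": 0, "linear": [0, 0, 0], "twist": 0},
  ],
)

```text
clock: 1.1
eef_pos: [0.486, 0.3213, 0.1994]
tool_rot: [0.701, -0.113, 0.108, -0.696]
ft_force: [-0.5, 0.0, 0.0]
grip_width: 0.0852
```

```bash
python3 - <<'E'
from h import *
go(.483,.309,.18)
im,d,K,T=cam("wrist","w1"); W=cloud(d,K,T)
print(np.linalg.det(T[:3,:3]))
m=np.hypot(W[...,0]-.483,W[...,1]-.309)<.08
for lo,hi in((.017,.028),(.048,.06)):
    q=W[m&(W[...,2]>lo)&(W[...,2]<hi)]
    if len(q):
        (x,y),r=cv2.minEnclosingCircle(q[:,:2].astype(np.float32)); print(len(q),round(x,4),round(y,4),round(r,4),np.median(q[:,2]))
u,v=proj([[.483,.309,.054]],K,T)[0].astype(int); print(u,v)
cv2.imwrite("pics/w1b.png",cv2.resize(im,(760,570),interpolation=cv2.INTER_CUBIC))
E
```

```text
t 1.1 pos [0.486  0.3213 0.1994] shift units [ 0.005  0.097 -0.062] 
axes
 [[ 0.951 -0.008  0.308]
 [-0.308 -0.007  0.951]
 [-0.005 -1.    -0.009]] F [-0.5  0.   0. ] w 0.0852
1.0000000000000002
4449 0.4866 0.3088 0.0462 0.021084371154416193
783 0.4865 0.3088 0.0194 0.053465781396442535
263 191
```

View pics/w1b.png

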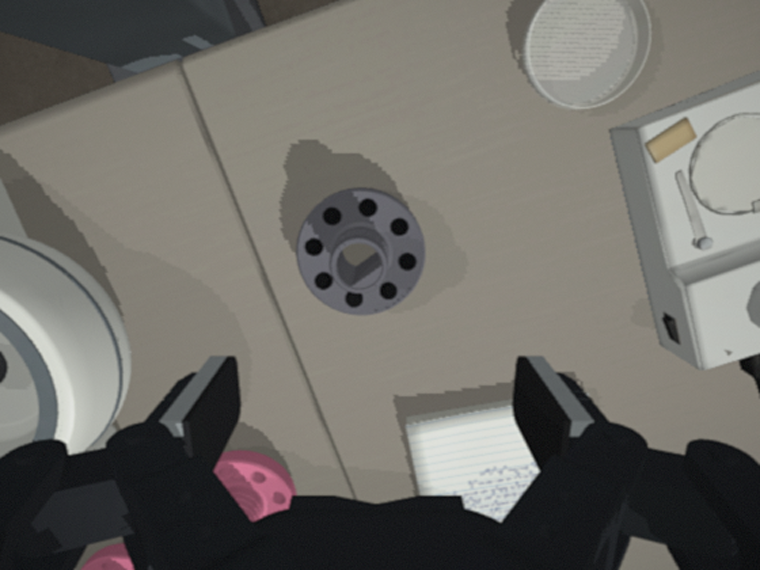

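```bash
cat >> h.py <<'E'
def topdown(tag,c,z,half,n=600):
    "rectified top view at height z: image right=+x world, up=+y world"
    im,d,K,T=load(tag)
    w=np.array([[c[0]-half,c[1]+half,z],[c[0]+half,c[1]+half,z],[c[0]+half,c[1]-half,z],[c[0]-half,c[1]-half,z]])
    H=cv2.getPerspectiveTransform(proj(w,K,T).astype(np.float32),np.float32([[0,0],[n,0],[n,n],[0,n]]))
    return cv2.warpPerspective(im,H,(n,n),flags=cv2.INTER_CUBIC)
E
python3 - <<'E'
from h import *
a=topdown("w1",(.4866,.3088),.054,.024,590)
cv2.imwrite("pics/w1c.png",cv2.convertScaleAbs(a,alpha=1.4))
E
```

```text
(no output)
```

View pics/w1c.png

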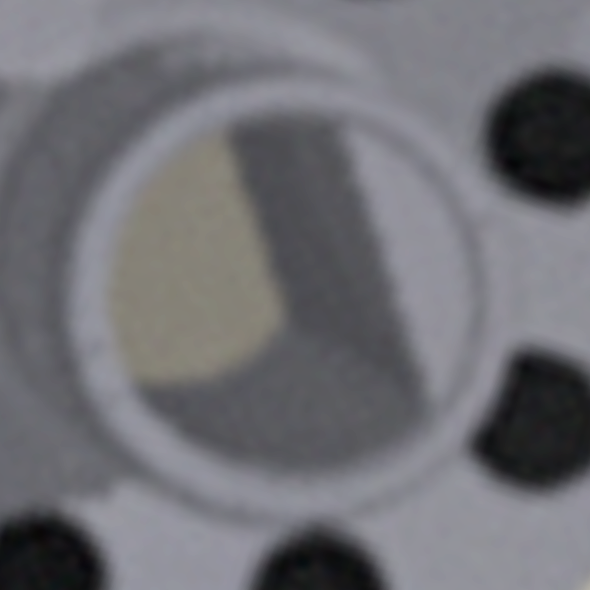

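Rectified crop: the bore's top flat edge runs from (345,130) to (430,400), so the rotor's +x points about 17° from world +x. Next I look at the shaft.

move_arm(
  increments=[
    {"grip": 0, "linear": [0.08, -0.1, -0.23], "twist": 0},
    {"grip": 0, "linear": [0.08, -0.06, -0.24], "twist": 0},
    {"grip": 0, "linear": [0.08, -0.02, -0.24], "twist": 0},
    {"grip": 0, "linear": [0.06, 0, -0.24], "twist": 0},
    {"grip": 0, "linear": [0.03, 0, -0.24], "twist": 0},
  ],
)

```text
clock: 1.65
eef_pos: [0.4717, 0.0816, 0.2371]
tool_rot: [0.702, -0.105, 0.099, -0.698]
ft_force: [0.7, -0.6, 0.6]
grip_width: 0.0854
```

move_arm(
  increments=[
    {"grip": 0, "linear": [0.03, 0, -0.18], "twist": 0},
    {"grip": 0, "linear": [0.03, 0, -0.05], "twist": 0},
    {"grip": 0, "linear": [0, 0, 0], "twist": 0},
    {"grip": 0, "linear": [0, 0, 0], "twist": 0},
    {"grip": 0, "linear": [0, 0, 0], "twist": 0},
  ],
)

```text
clock: 2.15
eef_pos: [0.4658, 0.0342, 0.2401]
tool_rot: [0.701, -0.103, 0.099, -0.698]
ft_force: [-0.1, 0.7, -0.2]
grip_width: 0.0857
```

```bash
python3 - <<'E'
from h import *
go(.468,.035,.20)
im,d,K,T=cam("wrist","w2"); W=cloud(d,K,T)
q=W[(np.hypot(W[...,0]-.468,W[...,1]-.033)<.04)&(W[...,2]>.088)&(W[...,2]<.098)]
(x,y),r=cv2.minEnclosingCircle(q[:,:2].astype(np.float32)); print(len(q),x,y,r,np.median(q[:,2]))
q=W[(np.hypot(W[...,0]-x,W[...,1]-y)<.024)&(W[...,2]>.054)&(W[...,2]<.062)]
if len(q):
    (x2,y2),r=cv2.minEnclosingCircle(q[:,:2].astype(np.float32)); print('shoulder',len(q),x2,y2,r,np.median(q[:,2]))
q=W[(np.hypot(W[...,0]-x,W[...,1]-y)<.11)&(W[...,2]>.0815)&(W[...,2]<.086)]
dd=np.hypot(q[:,0]-x,q[:,1]-y); q=q[(dd>.055)]
A=np.c_[2*q[:,:2],np.ones(len(q))]; print(np.linalg.lstsq(A,(q[:,:2]**2).sum(1),rcond=None)[0],len(q))
cv2.imwrite("pics/w2b.png",np.hstack([cv2.resize(im,(400,300)),cv2.resize(topdown("w2",(x,y),.092,.024,600),(400,400))[50:350]]))
np.save("pics/sx.npy",[x,y])
E
```

```text
t 2.15 pos [0.4658 0.0342 0.2401] shift units [0.011 0.201 0.008] 
axes
 [[ 0.959 -0.006  0.284]
 [-0.284 -0.003  0.959]
 [-0.005 -1.    -0.005]] F [-0.1  0.7 -0.2] w 0.0857
407 0.4744967222213745 0.03021704964339733 0.012034328654408455 0.09175423214813061
shoulder 402 0.4749223589897156 0.030121730640530586 0.018084391951560974 0.057970850308051214
[ 0.47676329  0.0300975  -0.22261779] 8476
```

View pics/w2b.png

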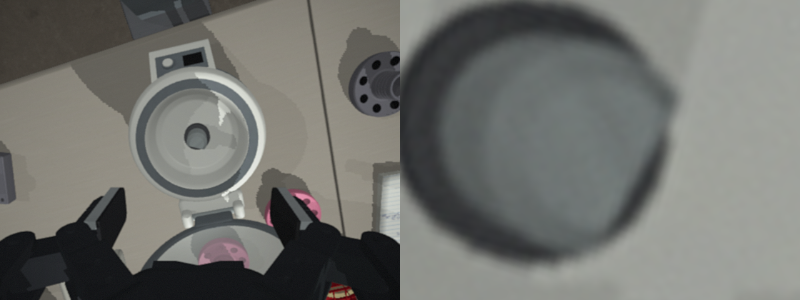

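The wide view shows the centrifuge centred near (197,137) with the hinge towards (212,210). In the crop the shaft's flat edge runs from (678,100) to (598,250), so its normal is about -28°. I'll refine both angles with line fits.

```bash
python3 - <<'E'
from h import *
im,d,K,T=load("w2"); W=cloud(d,K,T); c=np.array([.4747,.0302])
# shaft body: outer boundary at angles
p=W[(np.hypot(W[...,0]-c[0],W[...,1]-c[1])<.016)&(W[...,2]>.066)]; r=p[:,:2]-c
for a in range(-60,5,4):
    n=np.array([np.cos(np.radians(a)),np.sin(np.radians(a))]); s=np.sort(r@n); print(a,(s[-6]*1e3).round(2),end=' ; ')
print()
im,d,K,T=load("w1"); W=cloud(d,K,T); c=np.array([.4866,.3088])
# bore: floor/wall points below the top inside; flat wall facing
p=W[(np.hypot(W[...,0]-c[0],W[...,1]-c[1])<.0135)&(W[...,2]<.048)]; r=p[:,:2]-c
for a in range(-5,40,4):
    n=np.array([np.cos(np.radians(a)),np.sin(np.radians(a))]); s=np.sort(r@n); print(a,(s[-8]*1e3).round(2),end=' ; ')
print()
# line fits in rectified pictures
for tag,c,z,ang in(("w2",(.4747,.0302),.085,-28),("w1",(.4866,.3088),.054,17)):
    g=cv2.GaussianBlur(cv2.cvtColor(topdown(tag,c,z,.024,480),cv2.COLOR_BGR2GRAY),(0,0),3)
    for l in cv2.createLineSegmentDetector().detect(g)[0][:,0]:
        L=np.hypot(l[2]-l[0],l[3]-l[1]); t=np.degrees(np.arctan2(-(l[3]-l[1]),l[2]-l[0])); n=(t+90+90)%180-90
        if L>50 and abs(n-ang)<15: print(tag,L.round(),n.round(1),l.round())
print(bot.get_obs()["joint_pos"].round(3))
go(.4866,.3088,.20)
E
```

```text
-60 9.6 ; -56 9.03 ; -52 8.42 ; -48 7.83 ; -44 7.34 ; -40 6.85 ; -36 6.63 ; -32 6.19 ; -28 5.83 ; -24 5.84 ; -20 6.29 ; -16 6.77 ; -12 7.37 ; -8 8.09 ; -4 8.63 ; 0 9.01 ; 4 9.35 ; 
-5 11.59 ; -1 11.17 ; 3 10.7 ; 7 10.17 ; 11 9.59 ; 15 9.02 ; 19 8.7 ; 23 9.2 ; 27 9.76 ; 31 10.21 ; 35 10.71 ; 39 11.06 ; 
[ 0.075  0.177 -0.053  1.347 -0.003  0.363]
t 2.2 pos [0.4658 0.0344 0.2401] shift units [-0.288  0.196  1.346] 
axes
 [[ 0.959 -0.006  0.283]
 [-0.283 -0.003  0.959]
 [-0.005 -1.    -0.005]] F [0.5 0.9 0.1] w 0.0854
```

move_arm(
  increments=[
    {"grip": 0, "linear": [-0.05, 0.02, 0.24], "twist": 0},
    {"grip": 0, "linear": [-0.07, 0.04, 0.24], "twist": 0},
    {"grip": 0, "linear": [-0.06, 0.05, 0.24], "twist": 0},
    {"grip": 0, "linear": [-0.06, 0.05, 0.24], "twist": 0},
    {"grip": 0, "linear": [-0.04, 0.05, 0.24], "twist": 0},
  ],
)

```text
clock: 2.7
eef_pos: [0.4811, 0.2804, 0.1988]
tool_rot: [0.701, -0.103, 0.102, -0.699]
ft_force: [1.4, -0.8, 0.7]
grip_width: 0.0852
```

```bash
python3 -c "
from h import *
go(.4866,.3088,.10)"
```

```text
t 2.7 pos [0.4811 0.2804 0.1988] shift units [-0.014  0.494  0.145] 
axes
 [[ 0.958 -0.001  0.287]
 [-0.287 -0.003  0.958]
 [-0.001 -1.    -0.003]] F [ 1.4 -0.8  0.7] w 0.0852
```

move_arm(
  increments=[
    {"grip": 0, "linear": [-0.01, 0.12, 0.1], "twist": 0},
    {"grip": 0, "linear": [0, 0.12, 0.04], "twist": 0},
    {"grip": 0, "linear": [0, 0.12, 0], "twist": 0},
    {"grip": 0, "linear": [0, 0.12, 0], "twist": 0},
    {"grip": 0, "linear": [0, 0, 0], "twist": 0},
  ],
)

```text
clock: 3.2
eef_pos: [0.4822, 0.3252, 0.0952]
tool_rot: [0.701, -0.096, 0.093, -0.7]
ft_force: [0.2, 0.3, -0.3]
grip_width: 0.0853
```

```bash
python3 - <<'E'
from h import *
go(.4866,.3088,.026)
im,d,K,T=cam("wrist","w3"); W=cloud(d,K,T)
m=np.hypot(W[...,0]-.4866,W[...,1]-.3088)<.05
for lo,hi in((.018,.028),(.050,.06)):
    q=W[m&(W[...,2]>lo)&(W[...,2]<hi)]
    (x,y),r=cv2.minEnclosingCircle(q[:,:2].astype(np.float32)); print(len(q),round(x,4),round(y,4),round(r,4),np.median(q[:,2]))
E
```

```text
t 3.2 pos [0.4822 0.3252 0.0952] shift units [ 0.044  0.346 -0.072] 
axes
 [[ 0.964 -0.004  0.265]
 [-0.265 -0.001  0.964]
 [-0.004 -1.    -0.002]] F [ 0.2  0.3 -0.3] w 0.0853
8449 0.4864 0.3084 0.0464 0.021223378720398284
1648 0.4863 0.3088 0.0194 0.05348013586165705
```

move_arm(
  increments=[
    {"grip": 0, "linear": [0.04, 0.02, -0.07], "twist": 0},
    {"grip": 0, "linear": [0, 0, 0], "twist": 0},
    {"grip": 0, "linear": [0, 0.05, 0], "twist": 0},
    {"grip": 0, "linear": [0, 0, 0], "twist": 0},
    {"grip": 0, "linear": [0, 0, 0], "twist": 0},
  ],
)

```text
clock: 3.75
eef_pos: [0.4904, 0.3108, 0.0874]
tool_rot: [-0.699, 0.093, -0.096, 0.703]
ft_force: [0.2, -0.4, 0.5]
grip_width: 0.085
```

```bash
python3 -c "
from h import *
go(.4864,.3087,.026)"
```

```text
t 3.75 pos [0.4904 0.3108 0.0874] shift units [-0.018  0.307 -0.017] 
axes
 [[ 0.964  0.006  0.265]
 [-0.265  0.005  0.964]
 [ 0.004 -1.     0.007]] F [ 0.2 -0.4  0.5] w 0.085
```

move_arm(
  increments=[
    {"grip": 0, "linear": [-0.015, 0.08, -0.01], "twist": 0},
    {"grip": 0, "linear": [0, 0.09, 0], "twist": 0},
    {"grip": 0, "linear": [0, 0.06, 0], "twist": 0},
    {"grip": 0, "linear": [0, 0.03, 0], "twist": 0},
    {"grip": 0, "linear": [0, 0, 0], "twist": 0},
  ],
)

```text
clock: 4.25
eef_pos: [0.4896, 0.3109, 0.0365]
tool_rot: [-0.697, 0.091, -0.098, 0.704]
ft_force: [0.2, 0.4, -0.1]
grip_width: 0.0855
```

```bash
python3 -c "
from h import *
go(.4864,.3087,.026)"
```

```text
t 4.25 pos [0.4896 0.3109 0.0365] shift units [-0.013  0.052 -0.016] 
axes
 [[ 0.964  0.011  0.266]
 [-0.266  0.009  0.964]
 [ 0.008 -1.     0.012]] F [ 0.2  0.4 -0.1] w 0.0855
```

move_arm(
  increments=[
    {"grip": 0, "linear": [-0.018, 0.03, -0.018], "twist": 0},
    {"grip": 0, "linear": [-0.005, 0.02, -0.005], "twist": 0},
    {"grip": 0, "linear": [0, 0, 0], "twist": 0},
    {"grip": 0.4, "linear": [0, 0, 0], "twist": 0},
    {"grip": 0.8, "linear": [0, 0, 0], "twist": 0},
  ],
)

```text
clock: 4.75
eef_pos: [0.4846, 0.3083, 0.0274]
tool_rot: [-0.696, 0.091, -0.099, 0.705]
ft_force: [0.7, -0.7, -0.7]
grip_width: 0.0591
```

move_arm(
  increments=[
    {"grip": 1, "linear": [0, 0, 0], "twist": 0},
    {"grip": 1, "linear": [0, 0, 0], "twist": 0},
    {"grip": 1, "linear": [0, 0, 0], "twist": 0},
    {"grip": 1, "linear": [0, 0, 0], "twist": 0},
    {"grip": 1, "linear": [0, 0, 0], "twist": 0},
  ],
)

```text
clock: 5.25
eef_pos: [0.4853, 0.3087, 0.0283]
tool_rot: [-0.696, 0.09, -0.099, 0.705]
ft_force: [-0.5, -0.1, 0.3]
grip_width: 0.0366
```

```bash
python3 - <<'E'
from h import *
go(.4864,.3087,.026)
im,d,K,T=cam("wrist","w4"); W=cloud(d,K,T)
m=np.hypot(W[...,0]-.4866,W[...,1]-.3088)<.05
for lo,hi in((.018,.028),(.050,.058)):
    q=W[m&(W[...,2]>lo)&(W[...,2]<hi)]
    (x,y),r=cv2.minEnclosingCircle(q[:,:2].astype(np.float32)); print(len(q),round(x,4),round(y,4),round(r,4),np.median(q[:,2]))
cv2.imwrite("pics/w4c.png",np.hstack([im[60:360,80:480],topdown("w4",(.4864,.3087),.054,.03,300)]))
E
```

```text
t 5.25 pos [0.4853 0.3087 0.0283] shift units [0.005 0.012 0.001] 
axes
 [[ 0.964  0.015  0.266]
 [-0.266  0.011  0.964]
 [ 0.011 -1.     0.015]] F [-0.5 -0.1  0.3] w 0.0366
12090 0.4868 0.3091 0.0465 0.021378771017015144
4544 0.4793 0.3106 0.032 0.05361488953548693
```

View pics/w4c.png

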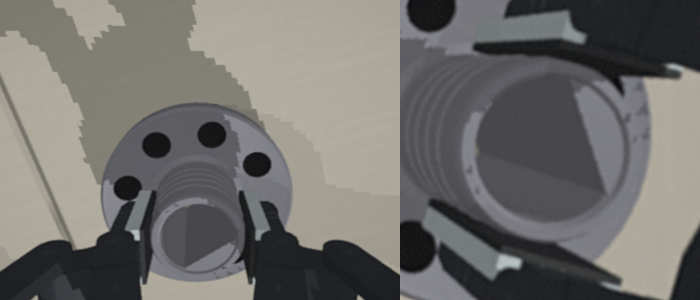

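The gripper holds the collar: opening 36.6 mm, pads on both sides in the crop. The bore's flat is about 33° counterclockwise of tool x. Now I lift, carry and turn.

move_arm(
  increments=[
    {"grip": 1, "linear": [0, -0.08, 0], "twist": 0},
    {"grip": 1, "linear": [0, -0.2, 0], "twist": 0},
    {"grip": 1, "linear": [0, -0.22, 0], "twist": 0},
    {"grip": 1, "linear": [0, -0.15, 0], "twist": 0},
    {"grip": 1, "linear": [0.03, 0, -0.15], "twist": 0},
  ],
)

```text
clock: 5.8
eef_pos: [0.4795, 0.2776, 0.159]
tool_rot: [-0.698, 0.091, -0.096, 0.704]
ft_force: [0.9, -0.4, -1.5]
grip_width: 0.0368
```

move_arm(
  increments=[
    {"grip": 1, "linear": [0.05, 0, -0.22], "twist": 0},
    {"grip": 1, "linear": [0.05, 0, -0.22], "twist": 0},
    {"grip": 1, "linear": [0.05, 0, -0.22], "twist": 0},
    {"grip": 1, "linear": [0.05, 0, -0.22], "twist": 0},
    {"grip": 1, "linear": [0.05, 0, -0.18], "twist": 0},
  ],
)

```text
clock: 6.3
eef_pos: [0.4724, 0.0557, 0.158]
tool_rot: [-0.697, 0.087, -0.095, 0.705]
ft_force: [0.7, -0.1, -0.5]
grip_width: 0.0369
```

move_arm(
  increments=[
    {"grip": 1, "linear": [0, 0, 0], "twist": 0.05},
    {"grip": 1, "linear": [0, 0, 0], "twist": 0.07},
    {"grip": 1, "linear": [0, 0, 0], "twist": 0.07},
    {"grip": 1, "linear": [0, 0, 0], "twist": 0.07},
    {"grip": 1, "linear": [0, 0, 0], "twist": 0.05},
  ],
)

```text
clock: 6.8
eef_pos: [0.4702, 0.0483, 0.157]
tool_rot: [-0.63, 0.31, -0.314, 0.639]
ft_force: [-0.3, 0.1, -1.2]
grip_width: 0.0368
```

```bash
cat >> h.py <<'E'
def yaw():
    M=R.from_quat(bot.get_obs()["tool_rot"]).as_matrix(); print("yaw of tool x",np.degrees(np.arctan2(M[1,0],M[0,0])).round(1))
E
python3 -c "
from h import *
go(.4739,.0315,.16);yaw()"
```

```text
t 6.8 pos [0.4702 0.0483 0.157 ] shift units [ 0.078 -0.016 -0.037] 
axes
 [[ 0.611  0.01   0.792]
 [-0.792  0.008  0.611]
 [-0.    -1.     0.013]] F [-0.3  0.1 -1.2] w 0.0368
yaw of tool x -52.4
```

move_arm(
  increments=[
    {"grip": 1, "linear": [0.05, 0, -0.025], "twist": 0.04},
    {"grip": 1, "linear": [0.028, 0, -0.012], "twist": 0.01},
    {"grip": 1, "linear": [0, 0, 0], "twist": 0},
    {"grip": 1, "linear": [0, 0, 0], "twist": 0},
    {"grip": 1, "linear": [0, 0, 0], "twist": 0},
  ],
)

```text
clock: 7.3
eef_pos: [0.4724, 0.0311, 0.156]
tool_rot: [-0.614, 0.343, -0.345, 0.622]
ft_force: [0.6, 0.7, -0.7]
grip_width: 0.0364
```

```bash
python3 - <<'E'
from h import *
go(.4739,.0315,.14);yaw()
im,d,K,T=cam("side","s5"); W=cloud(d,K,T)
o=bot.get_obs()["eef_pos"]; u,v=proj([[.4747,.0302,.12]],K,T)[0].astype(int)
a=cv2.resize(im[v-55:v+55,u-70:u+70],(560,440),interpolation=cv2.INTER_CUBIC); cv2.imwrite("pics/s5c.png",a)
for n in("side","wrist"):
    im,d,K,T=cam(n,"5"+n); W=cloud(d,K,T); z0=o[2]-.028+.0215
    q=W[(np.hypot(W[...,0]-.4747,W[...,1]-.0302)<.055)&(abs(W[...,2]-z0)<.004)]
    if len(q)>9:
        # fit plane to disc top + enclosing circle
        A=np.c_[q[:,:2]-[.4747,.0302],np.ones(len(q))]; pl=np.linalg.lstsq(A,q[:,2],rcond=None)[0]
        (x,y),r=cv2.minEnclosingCircle(q[:,:2].astype(np.float32)); print(n,len(q),round(x,4),round(y,4),round(r,4),pl.round(4))
E
```

```text
t 7.3 pos [0.4724 0.0311 0.156 ] shift units [0.003 0.08  0.007] 
axes
 [[ 0.527  0.008  0.85 ]
 [-0.85   0.009  0.527]
 [-0.003 -1.     0.011]] F [ 0.6  0.7 -0.7] w 0.0364
yaw of tool x -58.2
side 385 0.4717 0.0345 0.0474 [-0.0034  0.0093  0.148 ]
wrist 12003 0.4736 0.0312 0.0463 [-0.0032  0.0053  0.1488]
```

View pics/s5c.png

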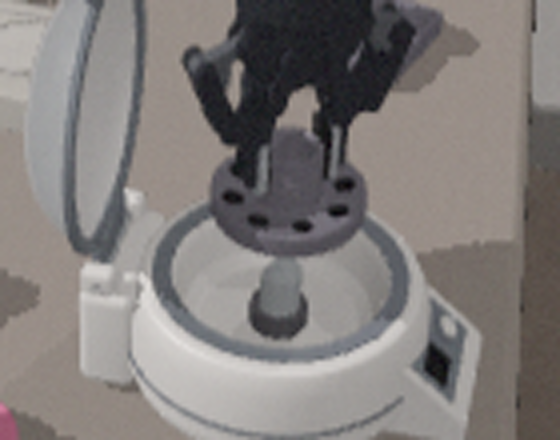

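The side crop shows the rotor level and centred above the shaft, at about (288,270) in the crop. I lower it in small steps and watch the force.

move_arm(
  increments=[
    {"grip": 1, "linear": [0.007, 0.03, 0.002], "twist": 0},
    {"grip": 1, "linear": [0, 0.06, -0.001], "twist": 0.006},
    {"grip": 1, "linear": [0, 0.05, -0.001], "twist": 0},
    {"grip": 1, "linear": [0, 0.01, 0], "twist": 0},
    {"grip": 1, "linear": [0, 0, 0], "twist": 0},
  ],
)

```text
clock: 7.95
eef_pos: [0.4736, 0.0307, 0.124]
tool_rot: [-0.612, 0.346, -0.348, 0.62]
ft_force: [-0.0, -0.3, -2.5]
grip_width: 0.0368
```

```bash
python3 - <<'E'
from h import *
go(.4739,.0315,.087);yaw()
o=bot.get_obs()["eef_pos"]
im,d,K,T=cam("wrist","w6"); W=cloud(d,K,T); z0=o[2]-.028+.0215
q=W[(np.hypot(W[...,0]-.4747,W[...,1]-.0302)<.055)&(abs(W[...,2]-z0)<.004)]
A=np.c_[q[:,:2]-[.4747,.0302],np.ones(len(q))]; pl=np.linalg.lstsq(A,q[:,2],rcond=None)[0]
(x,y),r=cv2.minEnclosingCircle(q[:,:2].astype(np.float32)); print(len(q),round(x,4),round(y,4),round(r,4),pl.round(4))
zt=z0+.033; a=topdown("w6",(.4747,.0302),zt,.03,500); cv2.imwrite("pics/w6c.png",cv2.convertScaleAbs(a,alpha=1.4))
E
```

```text
t 7.95 pos [0.4736 0.0307 0.124 ] shift units [-0.002  0.185  0.001] 
axes
 [[ 0.518  0.008  0.855]
 [-0.855  0.009  0.518]
 [-0.003 -1.     0.011]] F [-0.  -0.3 -2.5] w 0.0368
yaw of tool x -58.8
11989 0.4749 0.0308 0.0463 [-0.0028  0.0061  0.1169]
```

View pics/w6c.png

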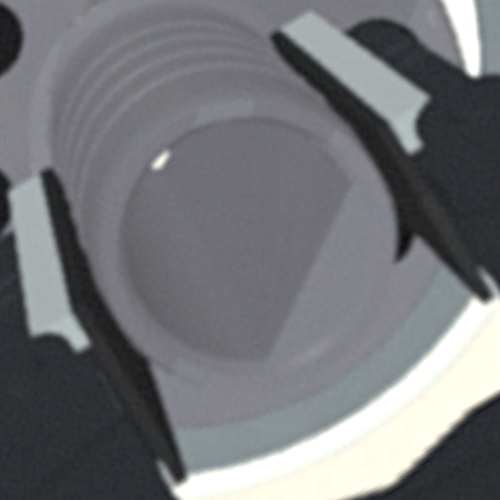

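The bore's flat edge runs from (352,182) to (270,358), so its normal is at -25° against the shaft's -26°. Position is within 1 mm. I continue down.

move_arm(
  increments=[
    {"grip": 1, "linear": [0, 0.02, 0], "twist": 0},
    {"grip": 1, "linear": [0, 0.025, -0.001], "twist": 0},
    {"grip": 1, "linear": [0, 0.025, 0], "twist": 0},
    {"grip": 1, "linear": [0, 0.02, 0], "twist": 0},
    {"grip": 1, "linear": [0, 0, 0], "twist": 0},
  ],
)

```text
clock: 8.5
eef_pos: [0.4744, 0.0307, 0.1055]
tool_rot: [-0.612, 0.346, -0.349, 0.62]
ft_force: [0.0, -0.1, -1.4]
grip_width: 0.0366
```

```bash
python3 -c "
from h import *
go(.4739,.0315,.087);yaw();print(bot.get_obs()['ft_torque'])"
```

```text
t 8.5 pos [0.4744 0.0307 0.1055] shift units [-0.004  0.093 -0.001] 
axes
 [[ 0.518  0.01   0.855]
 [-0.855  0.009  0.518]
 [-0.002 -1.     0.013]] F [ 0.  -0.1 -1.4] w 0.0366
yaw of tool x -58.8
[-0.04373868  0.0127047   0.04542343]
```

move_arm(
  increments=[
    {"grip": 1, "linear": [0, 0.025, -0.001], "twist": 0},
    {"grip": 1, "linear": [0, 0.025, -0.001], "twist": 0},
    {"grip": 1, "linear": [0, 0.02, -0.001], "twist": 0},
    {"grip": 1, "linear": [0, 0.012, 0], "twist": 0},
    {"grip": 1, "linear": [0, 0, 0], "twist": 0},
  ],
)

```text
clock: 9.0
eef_pos: [0.474, 0.0306, 0.0876]
tool_rot: [-0.612, 0.346, -0.349, 0.62]
ft_force: [-0.0, -1.0, -1.4]
grip_width: 0.0369
```

```bash
python3 -c "
from h import *
go(.4739,.0315,.087);yaw();print(bot.get_obs()['ft_torque'])"
```

```text
t 9.0 pos [0.474  0.0306 0.0876] shift units [-0.004  0.003  0.002] 
axes
 [[ 0.518  0.01   0.855]
 [-0.855  0.009  0.518]
 [-0.002 -1.     0.013]] F [-0.  -1.  -1.4] w 0.0369
yaw of tool x -58.8
[ 0.00638359  0.05037705 -0.01020762]
```

move_arm(
  increments=[
    {"grip": 1, "linear": [0, 0.008, 0], "twist": 0},
    {"grip": 1, "linear": [0, 0.004, 0], "twist": 0},
    {"grip": 1, "linear": [0, 0, 0], "twist": 0},
    {"grip": 1, "linear": [0, 0, 0], "twist": 0},
    {"grip": 1, "linear": [0, 0, 0], "twist": 0},
  ],
)

```text
clock: 9.5
eef_pos: [0.4748, 0.0307, 0.0867]
tool_rot: [-0.611, 0.345, -0.349, 0.621]
ft_force: [-0.6, -0.6, -1.8]
grip_width: 0.0366
```

```bash
python3 - <<'E'
from h import *
go(.4739,.0315,.087);yaw()
im,d,K,T=cam("wrist","w7"); W=cloud(d,K,T)
q=W[(np.hypot(W[...,0]-.4747,W[...,1]-.0302)<.044)&(abs(W[...,2]-.079)<.006)]
A=np.c_[q[:,:2]-[.4747,.0302],np.ones(len(q))]; print(len(q),np.linalg.lstsq(A,q[:,2],rcond=None)[0].round(4))
E
```

```text
t 9.5 pos [0.4748 0.0307 0.0867] shift units [-0.006 -0.002 -0.002] 
axes
 [[ 0.518  0.012  0.855]
 [-0.855  0.009  0.518]
 [-0.001 -1.     0.015]] F [-0.6 -0.6 -1.8] w 0.0366
yaw of tool x -58.8
10473 [-0.003   0.0024  0.0792]
```

The disc top is at 79.2 mm, inside the 79 to 81 mm home range. I release and rise.

move_arm(
  increments=[
    {"grip": 0.4, "linear": [0, 0, 0], "twist": 0},
    {"grip": 0.3, "linear": [0, 0, 0], "twist": 0},
    {"grip": 0.3, "linear": [0, 0, 0], "twist": 0},
    {"grip": 0.3, "linear": [0, 0, 0], "twist": 0},
    {"grip": 0.3, "linear": [0, -0.03, 0], "twist": 0},
  ],
)

```text
clock: 10.05
eef_pos: [0.4749, 0.0307, 0.0926]
tool_rot: [-0.611, 0.345, -0.349, 0.621]
ft_force: [-0.7, -0.1, 0.3]
grip_width: 0.0596
```

move_arm(
  increments=[
    {"grip": 0.3, "linear": [0, -0.05, 0], "twist": 0},
    {"grip": 0.3, "linear": [0, -0.1, 0], "twist": 0},
    {"grip": 0.3, "linear": [0, -0.2, 0], "twist": 0},
    {"grip": 0.3, "linear": [0, -0.2, 0], "twist": 0},
    {"grip": 0.3, "linear": [0, -0.05, 0], "twist": 0},
  ],
)

```text
clock: 10.55
eef_pos: [0.4721, 0.0295, 0.2189]
tool_rot: [-0.612, 0.346, -0.348, 0.62]
ft_force: [1.4, -0.7, 0.6]
grip_width: 0.0599
```

```bash
python3 - <<'E'
from h import *
go(.4739,.0315,.2);yaw()
im,d,K,T=cam("wrist","w8"); W=cloud(d,K,T)
rr=np.hypot(W[...,0]-.4747,W[...,1]-.0302)
for lo,hi in((.075,.084),(.107,.118)):
    q=W[(rr<(.049 if lo<.1 else .024))&(W[...,2]>lo)&(W[...,2]<hi)]
    if len(q):
        (x,y),r=cv2.minEnclosingCircle(q[:,:2].astype(np.float32)); print(lo,len(q),round(x,4),round(y,4),round(r,4),np.median(q[:,2]).round(4))
# lid: side + scene clouds
Ws=[]
for n in("side","scene"):
    im,d,K,T=cam(n,n+"8"); Ws.append(cloud(d,K,T).reshape(-1,3))
    q=Ws[-1]; q=q[(q[:,0]>.53)&(q[:,0]<.72)&(abs(q[:,1]-.03)<.13)&(q[:,2]>.1)&(q[:,2]<.33)]
    print(n,len(q))
    for z in np.arange(.1,.33,.02):
        s=q[abs(q[:,2]-z)<.01]
        if len(s)>3: print(' z%.2f'%z,len(s),s.min(0)[:2].round(3),s.max(0)[:2].round(3),s.mean(0)[:2].round(3))
E
```

```text
t 10.55 pos [0.4721 0.0295 0.2189] shift units [-0.004  0.094  0.012] 
axes
 [[ 0.518  0.01   0.855]
 [-0.855  0.009  0.518]
 [-0.003 -1.     0.013]] F [ 1.4 -0.7  0.6] w 0.0599
yaw of tool x -58.8
0.075 5526 0.476 0.0311 0.0462 0.079
0.107 998 0.4759 0.031 0.0193 0.1114
side 1763
 z0.10 68 [ 0.575 -0.011] [0.592 0.053] [0.581 0.023]
 z0.12 264 [ 0.574 -0.045] [0.605 0.086] [0.589 0.004]
 z0.14 181 [ 0.573 -0.055] [0.608 0.1  ] [ 0.591 -0.02 ]
 z0.16 167 [ 0.573 -0.058] [0.614 0.107] [ 0.592 -0.01 ]
 z0.18 178 [ 0.573 -0.067] [0.62  0.111] [0.594 0.014]
 z0.20 179 [ 0.574 -0.061] [0.62  0.112] [0.596 0.038]
 z0.22 180 [ 0.574 -0.057] [0.621 0.108] [0.598 0.051]
 z0.24 195 [ 0.576 -0.05 ] [0.62  0.099] [0.6  0.06]
 z0.26 195 [ 0.576 -0.035] [0.612 0.083] [0.593 0.043]
 z0.28 67 [0.531 0.005] [0.591 0.058] [0.581 0.034]
 z0.30 71 [0.531 0.002] [0.591 0.059] [0.579 0.03 ]
 z0.32 18 [0.53  0.054] [0.534 0.064] [0.532 0.059]
scene 2565
 z0.10 96 [ 0.57  -0.011] [0.596 0.057] [0.579 0.023]
 z0.12 392 [ 0.571 -0.038] [0.611 0.086] [0.591 0.026]
 z0.14 399 [ 0.569 -0.054] [0.618 0.096] [0.601 0.03 ]
 z0.16 346 [ 0.57  -0.062] [0.619 0.099] [0.607 0.031]
 z0.18 319 [ 0.569 -0.065] [0.621 0.098] [0.609 0.03 ]
 z0.20 306 [ 0.569 -0.066] [0.622 0.098] [0.609 0.031]
 z0.22 236 [ 0.57 -0.06] [0.62  0.093] [0.607 0.032]
 z0.24 148 [ 0.571 -0.052] [0.617 0.085] [0.596 0.025]
 z0.26 129 [ 0.574 -0.036] [0.598 0.08 ] [0.58  0.015]
 z0.28 121 [ 0.576 -0.001] [0.589 0.047] [0.581 0.02 ]
 z0.30 73 [ 0.577 -0.002] [0.589 0.043] [0.581 0.021]
```

The rotor is home: disc top 79.0 mm, centre within about 1.5 mm of the shaft. The lid tab stands at x≈0.576–0.590, z 0.273–0.303, y≈0.027. I go over it with the gripper closed and come down behind.

move_arm(
  increments=[
    {"grip": 1, "linear": [0, -0.2, 0], "twist": 0},
    {"grip": 1, "linear": [0, -0.22, 0], "twist": 0},
    {"grip": 1, "linear": [0, -0.2, 0], "twist": 0},
    {"grip": 1, "linear": [0.02, 0, 0.03], "twist": 0},
    {"grip": 1, "linear": [0, 0, 0], "twist": 0},
  ],
)

```text
clock: 11.2
eef_pos: [0.4721, 0.0277, 0.3342]
tool_rot: [0.616, -0.353, 0.341, -0.616]
ft_force: [-0.6, 0.5, -1.3]
grip_width: -0.0003
```

move_arm(
  increments=[
    {"grip": 1, "linear": [0.1, 0, 0.17], "twist": 0},
    {"grip": 1, "linear": [0.1, 0, 0.17], "twist": 0},
    {"grip": 1, "linear": [0.1, 0, 0.17], "twist": 0},
    {"grip": 1, "linear": [0.1, 0, 0.17], "twist": 0},
    {"grip": 1, "linear": [0, 0, 0], "twist": 0},
  ],
)

```text
clock: 11.7
eef_pos: [0.6296, 0.0297, 0.3166]
tool_rot: [0.621, -0.36, 0.334, -0.611]
ft_force: [0.1, 0.3, -1.3]
grip_width: -0.0001
```

```bash
python3 -c "
from h import *
go(.635,.027,.275);print(bot.get_obs()['joint_pos'].round(2))"
```

```text
t 11.7 pos [0.6296 0.0297 0.3166] shift units [0.031 0.207 0.022] 
axes
 [[ 0.518 -0.039  0.855]
 [-0.855  0.007  0.518]
 [-0.026 -0.999 -0.03 ]] F [ 0.1  0.3 -1.3] w -0.0001
[0.04 0.55 0.69 1.74 0.01 1.07]
```

move_arm(
  increments=[
    {"grip": 1, "linear": [0.015, 0.04, 0.02], "twist": 0},
    {"grip": 1, "linear": [0.01, 0.1, 0.015], "twist": 0},
    {"grip": 1, "linear": [0, 0.06, 0], "twist": 0},
    {"grip": 1, "linear": [0, 0, 0], "twist": 0},
    {"grip": 1, "linear": [0, 0, 0], "twist": 0},
  ],
)

```text
clock: 12.2
eef_pos: [0.6317, 0.0291, 0.2659]
tool_rot: [0.624, -0.365, 0.329, -0.608]
ft_force: [-0.4, -0.8, 0.4]
grip_width: -0.0001
```

```bash
python3 - <<'E'
from h import *
go(.60,.027,.28)
im,d,K,T=cam("side","s9"); u,v=proj([[.6,.027,.28]],K,T)[0].astype(int)
cv2.imwrite("pics/s9c.png",cv2.resize(im[max(0,v-60):v+90,u-100:u+100],(600,450),interpolation=cv2.INTER_CUBIC))
E
```

```text
t 12.2 pos [0.6317 0.0291 0.2659] shift units [-0.075 -0.062 -0.144] 
axes
 [[ 0.517 -0.055  0.854]
 [-0.855  0.006  0.518]
 [-0.033 -0.998 -0.044]] F [-0.4 -0.8  0.4] w -0.0001
```

View pics/s9c.png

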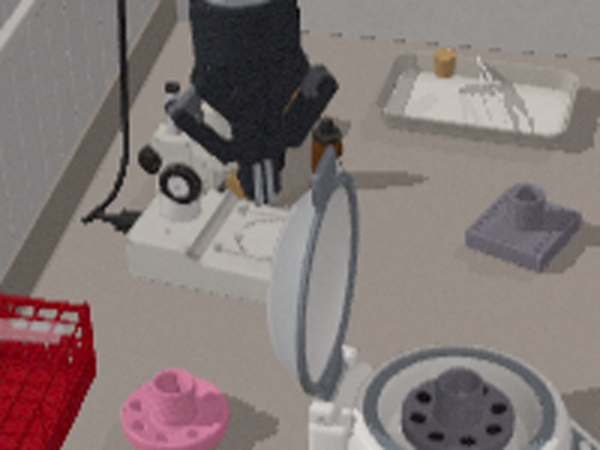

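The crop shows the closed fingertips at (262,195), behind the tab at (325,180) and above the dome. I push it over along the arc.

move_arm(
  increments=[
    {"grip": 1, "linear": [-0.06, -0.005, -0.095], "twist": 0},
    {"grip": 1, "linear": [-0.06, -0.005, -0.095], "twist": 0},
    {"grip": 1, "linear": [-0.06, 0, -0.095], "twist": 0},
    {"grip": 1, "linear": [-0.06, 0, -0.095], "twist": 0},
    {"grip": 1, "linear": [-0.06, 0, -0.095], "twist": 0},
  ],
)

```text
clock: 12.75
eef_pos: [0.5196, 0.0314, 0.2772]
tool_rot: [0.621, -0.361, 0.333, -0.611]
ft_force: [1.3, -0.2, -0.1]
grip_width: -0.0003
```

```bash
cat >> h.py <<'E'
def lid():
    go(.46,.027,.243)
    im,d,K,T=cam("side"); W=cloud(d,K,T).reshape(-1,3)
    im,d,K,T=cam("scene"); W=np.r_[W,cloud(d,K,T).reshape(-1,3)]
    q=W[(W[:,0]>.33)&(W[:,0]<.65)&(abs(W[:,1]-.027)<.012)&(W[:,2]>.085)&(W[:,2]<.31)]
    v=q[:,[0,2]]-[.579,.084]; r=np.hypot(*v.T); a=np.degrees(np.arctan2(v[:,1],-v[:,0]))
    s=(r>.192)&(r<.22); print("tab angle deg",np.histogram(a[s],bins=np.arange(-5,106,5)))
E
python3 -c "
from h import *
lid()"
```

```text
t 12.75 pos [0.5196 0.0314 0.2772] shift units [-0.131  0.183 -0.26 ] 
axes
 [[ 0.517 -0.043  0.855]
 [-0.855  0.007  0.518]
 [-0.028 -0.999 -0.033]] F [ 1.3 -0.2 -0.1] w -0.0003
tab angle deg (array([  0,   0,   0,   0,   0,   0,   0,   0,   0,   0,   0,   0,   0,
         0, 108,  37,   7,   0,   0,   0,   0,   0]), array([ -5,   0,   5,  10,  15,  20,  25,  30,  35,  40,  45,  50,  55,
        60,  65,  70,  75,  80,  85,  90,  95, 100, 105]))
```

move_arm(
  increments=[
    {"grip": 1, "linear": [-0.075, 0.07, -0.125], "twist": 0},
    {"grip": 1, "linear": [-0.075, 0.09, -0.125], "twist": 0},
    {"grip": 1, "linear": [-0.045, 0.085, -0.07], "twist": 0},
    {"grip": 1, "linear": [-0.04, 0.085, -0.07], "twist": 0},
    {"grip": 1, "linear": [-0.035, 0.085, -0.06], "twist": 0},
  ],
)

```text
clock: 13.35
eef_pos: [0.417, 0.0324, 0.2038]
tool_rot: [0.616, -0.354, 0.34, -0.616]
ft_force: [0.8, 0.5, 0.6]
grip_width: 0.0002
```

```bash
python3 -c "
from h import *
lid()"
```

```text
t 13.35 pos [0.417  0.0324 0.2038] shift units [ 0.131 -0.2    0.167] 
axes
 [[ 0.518 -0.019  0.855]
 [-0.855  0.009  0.518]
 [-0.018 -1.    -0.011]] F [0.8 0.5 0.6] w 0.0002
tab angle deg (array([ 0,  0,  0,  0,  0,  0,  0, 83, 38, 14,  2,  0,  0,  0,  0,  0,  0,
        0,  0,  0,  0,  0]), array([ -5,   0,   5,  10,  15,  20,  25,  30,  35,  40,  45,  50,  55,
        60,  65,  70,  75,  80,  85,  90,  95, 100, 105]))
```

move_arm(
  increments=[
    {"grip": 1, "linear": [-0.035, 0.11, -0.055], "twist": 0},
    {"grip": 1, "linear": [-0.03, 0.12, -0.05], "twist": 0},
    {"grip": 1, "linear": [-0.01, 0.12, -0.015], "twist": 0},
    {"grip": 1, "linear": [0, 0.1, 0], "twist": 0},
    {"grip": 1, "linear": [0, 0.05, 0], "twist": 0},
  ],
)

```text
clock: 13.95
eef_pos: [0.3878, 0.0343, 0.1063]
tool_rot: [0.616, -0.355, 0.338, -0.616]
ft_force: [-5.6, -0.6, 1.2]
grip_width: 0.0
```

```bash
python3 -c "
from h import *
lid()"
```

```text
t 13.95 pos [0.3878 0.0343 0.1063] shift units [ 0.204 -0.692  0.281] 
axes
 [[ 0.518 -0.022  0.855]
 [-0.855  0.011  0.518]
 [-0.02  -1.    -0.013]] F [-5.6 -0.6  1.2] w 0.0
tab angle deg (array([  0, 103,  54,  50,  15,  16,   8,   7,   0,   0,   0,   0,   0,
         0,   0,   0,   0,   0,   0,   0,   0,   0]), array([ -5,   0,   5,  10,  15,  20,  25,  30,  35,  40,  45,  50,  55,
        60,  65,  70,  75,  80,  85,  90,  95, 100, 105]))
```

move_arm(
  increments=[
    {"grip": 1, "linear": [-0.03, 0.01, -0.05], "twist": 0},
    {"grip": 1, "linear": [0, 0.04, 0], "twist": 0},
    {"grip": 1, "linear": [0, 0.04, 0], "twist": 0},
    {"grip": 1, "linear": [0, 0.03, 0], "twist": 0},
    {"grip": 1, "linear": [0, 0.03, 0], "twist": 0},
  ],
)

```text
clock: 14.55
eef_pos: [0.3832, 0.0348, 0.0904]
tool_rot: [-0.614, 0.351, -0.343, 0.618]
ft_force: [-28.2, -3.2, 80.6]
grip_width: 0.0001
```

```bash
python3 -c "
from h import *
lid()"
```

```text
t 14.55 pos [0.3832 0.0348 0.0904] shift units [ 0.222 -0.765  0.309] 
axes
 [[ 0.518 -0.006  0.855]
 [-0.855  0.011  0.518]
 [-0.013 -1.     0.001]] F [-28.2  -3.2  80.6] w 0.0001
tab angle deg (array([  0, 111,  55,   8,  25,  13,   8,   1,   0,   2,   0,   0,   0,
         0,   0,   0,   0,   0,   0,   0,   0,   0]), array([ -5,   0,   5,  10,  15,  20,  25,  30,  35,  40,  45,  50,  55,
        60,  65,  70,  75,  80,  85,  90,  95, 100, 105]))
```

The tip is firmly on the stop: 80 N at z = 0.090. I back off upwards and check.

move_arm(
  increments=[
    {"grip": 1, "linear": [-0.01, -0.03, -0.015], "twist": 0},
    {"grip": 1, "linear": [-0.02, -0.08, -0.03], "twist": 0},
    {"grip": 1, "linear": [0, -0.2, 0], "twist": 0},
    {"grip": 1, "linear": [0, -0.22, 0], "twist": 0},
    {"grip": 1, "linear": [0, -0.1, 0], "twist": 0},
  ],
)

```text
clock: 15.15
eef_pos: [0.3765, 0.0338, 0.2247]
tool_rot: [-0.611, 0.346, -0.348, 0.621]
ft_force: [1.7, -0.6, -1.0]
grip_width: 0.0001
```

move_arm(
  increments=[
    {"grip": 1, "linear": [0.1, -0.1, -0.06], "twist": 0},
    {"grip": 1, "linear": [0.2, 0, -0.12], "twist": 0},
    {"grip": 1, "linear": [0.2, 0, -0.12], "twist": 0},
    {"grip": 1, "linear": [0, 0, 0], "twist": 0},
    {"grip": 1, "linear": [0, 0, 0], "twist": 0},
  ],
)

```text
clock: 15.65
eef_pos: [0.3866, -0.0889, 0.2518]
tool_rot: [-0.608, 0.337, -0.356, 0.624]
ft_force: [0.8, -0.4, -0.5]
grip_width: -0.0003
```

```bash
python3 - <<'E'
from h import *
go(0,0,0)
out=[]
for n in("side","scene"):
    im,d,K,T=cam(n,n+"F"); W=cloud(d,K,T)
    q=W[(W[...,0]>.355)&(W[...,0]<.392)&(abs(W[...,1]-.03)<.03)&(W[...,2]>.075)&(W[...,2]<.14)]
    print(n,len(q),np.percentile(q[:,2],[10,50,90]).round(4) if len(q) else'')
    u,v=proj([[.4747,.0302,.09]],K,T)[0].astype(int); out.append(cv2.resize(im[v-55:v+55,u-55:u+55],(390,390),interpolation=cv2.INTER_CUBIC))
    q=W[(abs(W[...,0]-.4747)<.09)&(abs(W[...,1]-.03)<.09)]; q=q[q[:,2]<.2]; print(' max z',np.nanpercentile(q[:,2],[95,99.5]).round(4))
cv2.imwrite("pics/final.png",np.hstack(out))
E
```

```text
t 15.65 pos [ 0.3866 -0.0889  0.2518] shift units [-1.397  1.194 -1.464] 
axes
 [[ 0.518  0.035  0.854]
 [-0.855  0.008  0.519]
 [ 0.012 -0.999  0.034]] F [ 0.8 -0.4 -0.5] w -0.0003
side 170 [0.0873 0.0904 0.0929]
 max z [0.1241 0.1266]
scene 244 [0.0847 0.0898 0.0921]
 max z [0.1228 0.1253]
```

View pics/final.png

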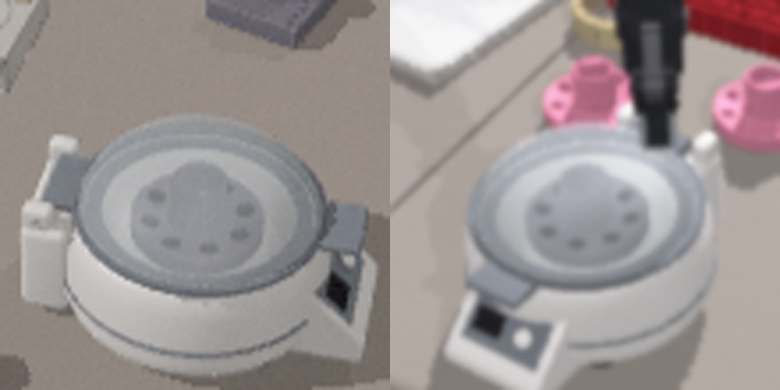

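The lid is shut over the seated rotor in both views. The tab's top is near 0.090–0.092 m and the arm is clear.

```bash
python3 -c "
from workcell import bot
print(bot.job_done())"
```

```text
the job is handed in; nothing more can be done
None
```

The tube rotor is home on the shaft, the clear lid is shut, and the job was handed in at about 16 s on the clock. No verdict was reported back.

**What I did:** I gripped the rotor by its collar and turned it about 43° so the flats lined up. The bore's flat then measured −25° and the shaft's −26°. I lowered it in small steps with no force building up, released it, then pushed the lid over with the closed fingertips and pressed the tab down.

**Last checks:**
- **Rotor, before the lid was shut:** the disc top was at 79.0 mm and the collar top at 111.4 mm, against 79–81 mm and 112 mm when home. Its axis was about 1.5 mm from the measured shaft axis, within the 3 mm limit and about the camera's accuracy.
- **Lid:** the top of the tab measured about 90 mm, where about 92 mm is expected when shut. The picture also shows it closed over the rotor.
- **Arm:** it is raised, to one side and touching nothing.
- **Strip rotor:** the arm never went near it. I did not measure its position again at the end.

**Disagreements:**
- **Shaft position:** early estimates from the two fixed cameras differed by about 1.5 cm, so I used the wrist camera's instead.
- **Lid press:** the final press on the tab peaked at about 81 N along the tool axis (85 N total wrist force). That is below the 120 N limit, and the fingertips did the pressing, but it was harder than needed.

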